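# Tuck the hold-down tab of a bearing cradle under its lip

### The arm

A 6-joint arm with a two-finger parallel gripper is mounted at the origin on the work surface. World frame = base frame: x ahead of the robot, y to its left, z up, the work surface at z = 0. Lengths are in m, angles in rad, forces in N, time in s.
With the tool pointing down it reaches from about 0.275 to 0.875 m from the base axis. Payload 12.5 kg.
Tool frame: the origin (TCP) lies at the very end of the fingers, on their centre line; the grasp point (between the pads) lies 19 mm behind it; z points along the fingers, y is the line along which they close (so a half turn about z gives the same grasp; the last joint's range is limited). The gripper opens to 85 mm and grips with 20 to 120 N. Pads are 22 mm wide; open, the fingers measure 114 mm over their backs; the gripper's body (76 mm by 85 mm) begins 54 mm behind the grasp point. The pads swing forward as they close: fully open they stand 13 mm farther back than shut.
Start: joints at [1.061, 0.351, 1.652, -0, 1.139, -0.085], TCP at [0.227, 0.501, 0.231] pointing down, gripper open.
Joint ranges: [-2.75, 2.75], [-0.79, 2.1], [0.01, 2.65], [-1.57, 4.71], [0.07, 3.14], [-2.87, 2.87]. Speed limits (rad/s): [2.22, 2.22, 2.79, 3.14, 3.14, 3.14].

### API

Orientations are given as a 3x3 rotation matrix whose columns are the frame's x, y, z axes.
In Python, from bench import manip gives the robot as it stands. Calls block until the motion is done:
- manip.move_ptp(position, orientation): joint-space move of the TCP to a pose.
- manip.move_l(position, attitude=None, max_speed=0.15): straight line of the TCP; attitude=None keeps the orientation; max_speed is the mean speed in m/s.
- manip.move_j(angles): joint-space move.
- manip.set_gripper(opening, effort=None): opening from 0.0 (shut) to 1.0 (fully open); effort is the grip in N (None keeps the last); returns when the fingers have stopped.
- manip.dwell(seconds).
- manip.inverse_kinematics(position, orientation): joint angles nearest the present ones, or None.
- manip.grab_frame(name): name is "scene" or "side" or "wrist"; returns (picture, depth): 384x512x3 uint8, red, green, blue; 384x512 float32, m along the optical axis (not along the pixel's ray), 0 where there is no reading.
- manip.get_calibration(name): a dict with "camera_matrix" (3x3 intrinsics, pixels), "R" (3x3) and "t" (3): a world point X has camera coordinates R X + t. Camera axes: x right, y down, z forward; pixel columns grow to the right and rows downward; lengths in m; the calibration is good to about 2 mm. A picture is of the moment at which its call begins: read the wrist's pose just before it. get_calibration takes no time and is no camera call; for the wrist camera it gives the pose at the moment of the call.
A pose or a line that the arm cannot do raises manip.Unreachable and nothing moves.
- manip.sign_off(): hands the job in; it is judged then, once.
Trained networks look in the newest picture that a camera, given by its name, has taken for a name from the list of things; names that differ only in an ending like _2 or _b are one class to them, and where a whole thing is asked for, a point or a joint stands for the part that bears it (a point fixed in the world has none). Each returns a list of dicts, best first, with "confidence" (0 to 1); they miss things now and then, are a little off and sometimes report something else, mostly with a low value. They report only what shows in the picture. A call takes as long as a camera call. They do not tell look-alikes from the thing itself.
- manip.look_for(camera, name): "at" ([x, y, z] in m, in world coordinates, good to about 4 mm: the middle of the surface that is visible of it).
Readings, each from a call of its own:
- manip.current_time(): time.
- manip.current_qpos(): joint angles.
- manip.current_joint_vel(): joint speeds.
- manip.current_joint_torque(): joint torques, N m.
- manip.current_ee_pos(): TCP position.
- manip.current_tcp_rot(): TCP orientation.
- manip.current_force(): force on the tool from outside, world axes, zero at the start.
- manip.current_ft_torque(): the same for the moment, N m.
- manip.current_grip_width(): opening from 0.0 (shut) to 1.0 (fully open).
- manip.current_grip_force(): force on a finger pad.
Only numpy, scipy, OpenCV 4.12 (cv2) and the standard library are available. Lean on these libraries where they do the work, as an engineer would, in place of code of your own. Each camera call takes 0.05 s, during which the arm holds its last target. There are 200 camera calls.

### The job

Make the bearing in the blue transport cradle safe for carrying: fold the yellow hold-down tab over the bearing until it lies flat, then push it along by its black ridge so that its edge goes beneath the red lip and the tab comes to its stop. Do it with the fingertips alone: pick nothing up, and leave the bearing in its place and the other things on the table undisturbed.

Things in the scene. Friction and masses are not known exactly. Their poses are not given: they have to be found in the camera images.
- cradle: Blue fixed base plate 210 x 112 x 10 mm; origin at the centre of its underside, on the table. Its +x axis (called u) points from the hinge end to the keeper end, z up. The hinge cheeks at u = -86 to -42 mm, 30 to 40 mm to either side of the centre line, reach 50 mm high. Bearing centre at u = -8 mm.
- lip (a point): Middle of the lower free edge of the red lip: u = 53 mm, 46 mm above the table. The lip is 74 mm wide and 6 mm thick (top at 52 mm) and reaches back towards the hinge from the top of a red post at u = 73 to 83 mm.
- tab_hinge (a point): Centre of the tab's hinge pin, 38 mm above the table, at u = -75 mm plus the value of joint pin. The hinge axis is level and across u.
- tab (a joint): Angle of the yellow tab, rad: 0 = folded flat over the bearing, towards the lip (a stop); 1.57 = upright; 1.9 = leaning back (a stop). Stiff: it stays put above about 1.2 rad. Folded further it springs (about 1 N up at the edge when flat) and rises when let go unless its edge is beneath the lip. Folding takes up to 0.3 N m.
- pin (a joint): Slide of tab and hinge pin together in the slotted cheeks along +u, m: 0 = back stop, 0.022 = front stop, fully home. Friction of about 4 N; it stays where it is left. With the tab flat its edge passes the lip's edge at 0.008; at 0.022 it is 14 mm beneath. Slid beyond 0.008 before it is flat, the tab meets the lip from above instead.
- tab_edge (a point): Middle of the tab's free edge, 120 mm from the hinge axis, at mid thickness. The tab is a yellow metal strip 50 mm wide and 4 mm thick; flat, its top is 40 mm above the table and 6 mm below the lip's underside.
- tab_ridge (a point): Middle of the top of the black ridge that runs across the tab's outer face (the upper face when flat): 6 mm thick, 97 to 103 mm from the hinge axis, 10 mm proud of the face, so its top is 50 mm above the table when the tab is flat. Fingertips behind it (hinge side) can hold the tab down and push it home.
- bearing: Loose steel ball bearing, 84 mm outside, 40 mm bore, 18 mm high, lying among four studs on the cradle plate; origin at the centre of its underside, 10 mm above the table. Its top is 8 mm under the flat tab. To be left in place.
- spare_bearing: Smaller loose bearing, 60 mm across, 16 mm high, to the left on the table; origin under its centre. Leave alone.
- gauge_block: Loose steel block 50 x 40 x 35 mm beside the cradle, about 130 mm from its centre line on the left; origin under its centre. Leave alone.
- plug_gauge: Loose dark steel plug gauge standing upright, 38 mm across, 60 mm high, about 130 mm from the cradle's centre line on the right; origin under its centre. Leave alone.
- screwdriver: Loose screwdriver lying on the table to the right. Leave alone.
- oil_bottle: Loose white bottle with a red cap, 40 mm across, 85 mm high, to the right; origin under its centre. Leave alone.
- parts_dish: Loose round aluminium dish, 90 mm across, 22 mm high, to the left; origin under its centre. Leave alone.
There are look-alikes about, which are no part of the job. What is shaped like the bearing but orange or purple is not meant.

How it is judged:
On the way, in this order (a step that is already met when the one before it is completed fails the run):
1. the tab is folded flat, not yet pushed home (value of joint tab below 0.12 rad and value of joint pin below 0.015 m), for 0.05 s.
2. its edge is beneath the lip and the tab is home (value of joint tab below 0.085 rad and value of joint pin above 0.018 m), for 0.1 s.
At the end, for the whole second after the job is handed in: The tab lies flat (within 0.085 rad) with its edge at least 9 mm beneath the lip and its slide beyond 18 of 22 mm, held there by the lip alone; the bearing rests in its place in the cradle (all of step 2 and height (world z) of tab_edge below 0.0475 m and x of tab_edge in the frame of lip above 0.009 m and linear speed of bearing below 0.02 m/s and horizontal distance between bearing and cradle below 0.02 m and height (world z) of bearing below 0.014 m); the robot touches nothing.
It fails at once if the bearing is lifted or pulled from its place (distance of bearing from where it was at the start of the episode above 0.015 m or height (world z) of bearing above 0.018 m).
It fails at once if another thing is picked up or disturbed (moved more than 25 mm, or knocked over) (distance of any of spare_bearing, gauge_block, plug_gauge, screwdriver, oil_bottle, parts_dish from where it was at the start of the episode above 0.025 m or angle between any of plug_gauge, oil_bottle's own z axis and vertical above 0.5 rad).
It also fails if it takes over 38 s, if anything falls off the work surface, if the arm or the gripper's body presses on something with over 40 N, if the wrist force passes 120 N, or if a joint passes its speed limit or range.

## Working session

There is one attempt and no reset: what is moved stays moved. The work goes in short steps, each a Python script; the robot and the scene stay as the last script left them, time stands still between calls to the robot, and variables do not carry over. Pictures are saved under pics/ and viewed, at most 10 in all, crops included, and the job is handed in when it is done.

```bash
mkdir -p pics; python3 - <<'E'
from bench import manip
import cv2,numpy as np
for c in("scene","side"):
    im,d=manip.grab_frame(c); cv2.imwrite(f"pics/{c}0.png",im[:,:,::-1]); np.savez(f"pics/{c}0.npz",im=im,d=d,**manip.get_calibration(c))
    for n in("cradle","tab","tab_edge","tab_ridge","bearing","lip","gauge_block","plug_gauge","tab_hinge"):
        try: print(c,n,[(np.round(r["at"],3).tolist(),round(r["confidence"],2)) for r in manip.look_for(c,n)][:3])
        except Exception as e: print(n,e)
print(manip.current_time())
E
```

```text
scene cradle [([0.62, -0.067, 0.012], 0.69), ([0.558, -0.038, 0.106], 0.69)]
scene tab [([0.566, -0.036, 0.102], 0.55)]
scene tab_edge [([0.56, -0.036, 0.102], 0.73)]
scene tab_ridge [([0.556, -0.035, 0.101], 0.62), ([0.518, 0.402, 0.014], 0.32)]
scene bearing [([0.749, -0.214, 0.015], 0.75), ([0.614, -0.05, 0.031], 0.71), ([0.428, -0.091, 0.019], 0.58)]
scene lip [([0.695, -0.078, 0.05], 0.88), ([0.56, -0.036, 0.099], 0.33)]
scene gauge_block [([0.638, 0.062, 0.028], 0.77)]
scene plug_gauge []
scene tab_hinge [([0.562, -0.04, 0.1], 0.73)]
side cradle [([0.582, -0.075, 0.01], 0.67)]
side tab [([0.554, -0.042, 0.103], 0.53)]
side tab_edge [([0.551, -0.04, 0.101], 0.5)]
side tab_ridge [([0.559, -0.039, 0.106], 0.76), ([0.684, -0.087, 0.05], 0.36)]
side bearing [([0.742, -0.216, 0.012], 0.95), ([0.618, -0.062, 0.025], 0.92), ([0.426, -0.1, 0.015], 0.65)]
side lip [([0.689, -0.089, 0.048], 0.68)]
side gauge_block [([0.632, 0.055, 0.032], 0.54)]
side plug_gauge [([0.551, -0.184, 0.023], 0.64)]
side tab_hinge [([0.554, -0.043, 0.104], 0.6)]
1.0
```

View pics/scene0.png

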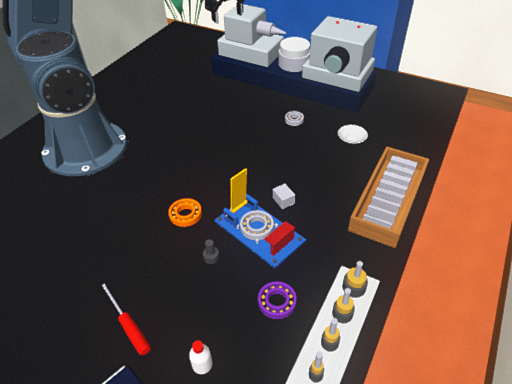

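View pics/side0.png

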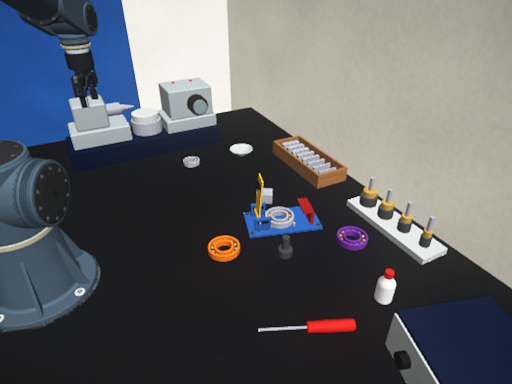

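The scene picture shows the blue cradle at about (260,232), with the upright yellow tab at (239,190) and the red lip at (280,237). The gauge block is at (284,195) and the plug gauge at (210,252). The side view agrees: tab at (262,193), lip at (306,210). Next I fit the poses from colour and depth.

```bash
cat > h.py <<'E'
import cv2,numpy as np
def cloud(im,d,K,R,t,box=None):
    v,u=np.indices(d.shape); P=np.stack([(u-K[0,2])/K[0,0]*d,(v-K[1,2])/K[1,1]*d,d],-1)
    return (P-t)@R
def masks(im):
    h=cv2.cvtColor(im,cv2.COLOR_RGB2HSV); H,S,V=h[...,0],h[...,1],h[...,2]
    return dict(yellow=(H>20)&(H<33)&(S>140)&(V>80),blue=(H>100)&(H<125)&(S>130)&(V>50),red=((H<6)|(H>174))&(S>150)&(V>70))
E
python3 - <<'E'
import numpy as np,cv2
from h import *
for c in("scene","side"):
    z=np.load(f"pics/{c}0.npz"); P=cloud(z["im"],z["d"],z["camera_matrix"],z["R"],z["t"])
    near=(z["d"]>0)&(np.hypot(P[...,0]-.62,P[...,1]+.06)<.16)&(P[...,2]>-.01)
    for n,m in masks(z["im"]).items():
        q=P[m&near]; print(c,n,len(q),"med",np.median(q,0).round(3),"lo",np.percentile(q,3,0).round(3),"hi",np.percentile(q,97,0).round(3))
        if n=="blue":
            q=q[q[:,2]<.02]; (cx,cy),(w,h),a=cv2.minAreaRect((q[:,:2]*1000).astype(np.float32)); print("plate",cx,cy,w,h,a)
        if n=="red":
            q=q[q[:,2]>.047]; (cx,cy),(w,h),a=cv2.minAreaRect((q[:,:2]*1000).astype(np.float32)); print("lip",cx,cy,w,h,a)
        if n=="yellow":
            o=q.mean(0); _,s,V=np.linalg.svd(q-o); print("tab",o.round(3),V.round(3).tolist(),(s/len(q)**.5).round(4))
E
```

```text
scene yellow 541 med [ 0.562 -0.037  0.101] lo [ 0.552 -0.059  0.038] hi [ 0.573 -0.013  0.156]
tab [ 0.563 -0.036  0.099] [[-0.012, 0.011, -1.0], [-0.321, -0.947, -0.006], [-0.947, 0.321, 0.015]] [0.0381 0.0152 0.0095]
scene blue 1685 med [ 0.623 -0.078  0.009] lo [ 0.526 -0.128 -0.001] hi [0.73  0.002 0.048]
plate 618.8218994140625 -42.609222412109375 130.8724822998047 230.85647583007812 73.03610229492188
scene red 521 med [ 0.696 -0.078  0.049] lo [ 0.673 -0.111  0.017] hi [ 0.713 -0.04   0.053]
lip 690.873291015625 -72.42527770996094 75.89593505859375 32.380130767822266 73.30144500732422
side yellow 144 med [ 0.553 -0.042  0.092] lo [ 0.546 -0.058  0.023] hi [ 0.592 -0.014  0.157]
tab [ 0.556 -0.041  0.094] [[0.084, 0.121, -0.989], [-0.436, -0.888, -0.146], [-0.896, 0.443, -0.021]] [0.04   0.0169 0.0141]
side blue 1244 med [ 0.586 -0.074  0.009] lo [ 0.519 -0.127 -0.   ] hi [0.709 0.008 0.049]
plate 633.616943359375 -26.748390197753906 173.28018188476562 218.13980102539062 72.7730941772461
side red 223 med [ 0.687 -0.079  0.05 ] lo [ 0.669 -0.111 -0.001] hi [0.748 0.006 0.053]
lip 687.1112670898438 -72.85232543945312 76.83877563476562 30.794157028198242 74.46134948730469
```

```bash
cat >> h.py <<'E'
yaw=np.deg2rad(-16.7); U=np.array([np.cos(yaw),np.sin(yaw),0]); Z=np.array([0,0,1.]); W=np.cross(Z,U)
C=np.array([.624,-.0527,0]); SG=1
def uz(u,z,w=0): return C+U*u+W*w+Z*z
def rot(a,s=None):
    s=s or SG; x=s*(np.cos(a)*U+np.sin(a)*Z); z=np.sin(a)*U-np.cos(a)*Z
    return np.stack([x,np.cross(z,x),z],1)
def tip(u,z,a,w=0,half=.011):  # TCP for front (+u) corner of the shut tip at (u,z)
    return uz(u,z,w)-half*(np.cos(a)*U+np.sin(a)*Z)
def fold(th,r,gap=0,pin=0):  # front corner on outer face at radius r
    return -.075+pin+r*np.cos(th)-(.002+gap)*np.sin(th), .038+r*np.sin(th)+(.002+gap)*np.cos(th)
E
python3 - <<'E'
from bench import manip
from h import *
for s in(1,-1):
    for f in(.5,.35):
        for th in(1.57,1.2,.8,.4,0):
            a=f*th; q=manip.inverse_kinematics(tip(*fold(th,.085,.03 if th>1.5 else 0),a),rot(a,s)); print(s,f,th,None if q is None else np.round(q,2))
E
```

```text
1 0.5 1.57 [-0.04  0.37  2.31  3.68  0.36 -1.9 ]
1 0.5 1.2 [-0.09  0.41  2.09 -1.13  0.12  2.86]
1 0.5 0.8 [-0.12  0.49  1.9  -0.19  0.36  1.9 ]
1 0.5 0.4 [-0.14  0.6   1.73 -0.05  0.62  1.76]
1 0.5 0 [-0.16  0.72  1.57 -0.    0.85  1.7 ]
1 0.35 1.57 [-0.07  0.32  2.19 -0.91  0.15  2.67]
1 0.35 1.2 [-0.11  0.42  1.98 -0.22  0.34  1.94]
1 0.35 0.8 [-0.13  0.51  1.82 -0.09  0.53  1.8 ]
1 0.35 0.4 [-0.15  0.62  1.69 -0.03  0.7   1.74]
1 0.35 0 [-0.16  0.72  1.57 -0.    0.85  1.7 ]
-1 0.5 1.57 [-0.04  0.37  2.31  3.68  0.36  1.25]
-1 0.5 1.2 [-0.09  0.41  2.09 -1.13  0.12 -0.28]
-1 0.5 0.8 [-0.12  0.49  1.9  -0.19  0.36 -1.24]
-1 0.5 0.4 [-0.14  0.6   1.73 -0.05  0.62 -1.39]
-1 0.5 0 [-0.16  0.72  1.57 -0.    0.85 -1.44]
-1 0.35 1.57 [-0.07  0.32  2.19 -0.91  0.15 -0.47]
-1 0.35 1.2 [-0.11  0.42  1.98 -0.22  0.34 -1.2 ]
-1 0.35 0.8 [-0.13  0.51  1.82 -0.09  0.53 -1.34]
-1 0.35 0.4 [-0.15  0.62  1.69 -0.03  0.7  -1.41]
-1 0.35 0 [-0.16  0.72  1.57 -0.    0.85 -1.44]
```

```bash
sed -i 's/SG=1/SG=-1/' h.py; python3 - <<'E'
from bench import manip
from h import *
manip.set_gripper(0.0)
a=.3; u,z=fold(1.57,.075,.05)
manip.move_ptp(tip(u,z+.09,a),rot(a))
K=manip.get_calibration("wrist"); im,d=manip.grab_frame("wrist"); cv2.imwrite("pics/w1.png",im[:,:,::-1])
P=cloud(im,d,K["camera_matrix"],K["R"],K["t"]); m=masks(im)
for n in m:
    q=P[m[n]&(d>0)&(np.hypot(P[...,0]-.62,P[...,1]+.06)<.16)]
    if len(q)<10: print(n,len(q)); continue
    q=np.c_[(q-C)@U,(q-C)@W,q[:,2]]; print(n,len(q),[np.percentile(q,p,0).round(4).tolist() for p in(2,25,50,75,98)])
    if n=="red":
        q=q[q[:,2]>.047]; print(cv2.minAreaRect((q[:,:2]*1000).astype(np.float32)))
print(manip.current_time(),manip.current_ee_pos(),tip(u,z+.09,a),manip.current_grip_width(),manip.current_force())
E
```

```text
yellow 1433 [[-0.1483, -0.0816, 0.0175], [-0.0707, -0.0165, 0.0895], [-0.0698, -0.0019, 0.099], [-0.0691, 0.0137, 0.1082], [-0.0676, 0.0231, 0.1218]]
blue 5385 [[-0.1056, -0.0555, 0.0003], [-0.091, -0.0361, 0.0096], [-0.0769, -0.0003, 0.0102], [-0.0428, 0.0365, 0.011], [0.083, 0.0558, 0.0507]]
red 0
3.8833 [ 0.49247516 -0.01262634  0.19982493] [ 0.49234829 -0.0132026   0.19979066] 0.0017543242997263098 [-0.26025683  0.61303066 -0.07193339]
```

View pics/w1.png

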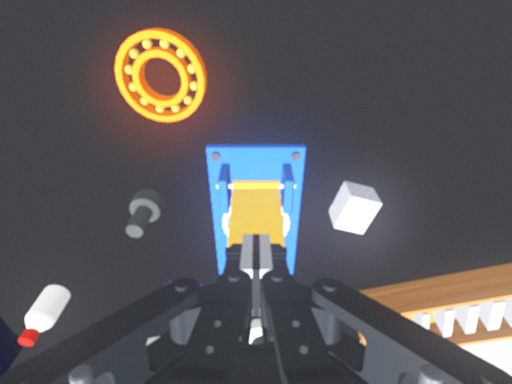

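The cradle fit checks out to about 1 mm. The wrist view shows the tab at (257,212), plate edge at row 147, plug gauge at (145,210) and block at (355,208). The pin starts at about 5–6 mm. I start folding now.

```bash
cat >> h.py <<'E'
def step(th,pin=.006,gap=0,v=.06,a=None):
    from bench import manip
    a=min(.3,.5*th) if a is None else a
    r=.001*np.clip(95-10*np.tan(max(th-a,0)),70,91)
    manip.move_l(tip(*fold(th,r,gap,pin),a),rot(a),v)
def look(name):
    from bench import manip
    K=manip.get_calibration("wrist"); im,d=manip.grab_frame("wrist"); cv2.imwrite(f"pics/{name}.png",im[:,:,::-1])
    P=cloud(im,d,K["camera_matrix"],K["R"],K["t"]); q=P[masks(im)["yellow"]&(d>0)]
    q=np.c_[(q-C)@U,(q-C)@W,q[:,2]]; q=q[(abs(q[:,0])<.11)&(abs(q[:,1])<.028)&(q[:,2]>.03)]
    if len(q)<50: return print("few",len(q))
    b=np.median(q,0)
    for _ in range(4):
        _,s,V=np.linalg.svd(q-q.mean(0),full_matrices=False); n=V[2]*np.sign(-V[2][0]+V[2][2]); e=(q-q.mean(0))@n; m=abs(e)<max(.0025,1.5*np.median(abs(e))); o=q.mean(0); q=q[m]
    th=np.arctan2(-n[0],n[2]); h=o-n*.002; L=(h[2]-.038)/np.sin(th) if th>.05 else np.nan
    print("theta",th.round(3),"pin",(h[0]-L*np.cos(th)+.075).round(4),"n",n.round(3),"pts",len(q),"zmax",q[:,2].max().round(3),"umax",q[:,0].max().round(3))
E
python3 - <<'E'
from bench import manip
from h import *
look("w1b")
step(1.57,gap=.03,v=.15)
f0=manip.current_force()
for th in(1.57,1.45,1.35,1.25):
    step(th); f=manip.current_force()-f0; print(th,"Fu,Fw,Fz",(f@U).round(1),(f@W).round(1),f[2].round(1))
look("w2"); print(manip.current_time())
E
```

```text
theta 1.489 pin 0.0022 n [-0.997 -0.002  0.081] pts 1282 zmax 0.125 umax -0.067
1.57 Fu,Fw,Fz 0.3 -0.4 -0.4
1.45 Fu,Fw,Fz 0.1 -1.3 -1.1
1.35 Fu,Fw,Fz 0.5 -0.5 -0.8
1.25 Fu,Fw,Fz -0.5 -1.1 -0.3
theta 1.217 pin 0.0023 n [-0.938 -0.002  0.346] pts 5863 zmax 0.151 umax -0.033
6.3333
```

View pics/w2.png

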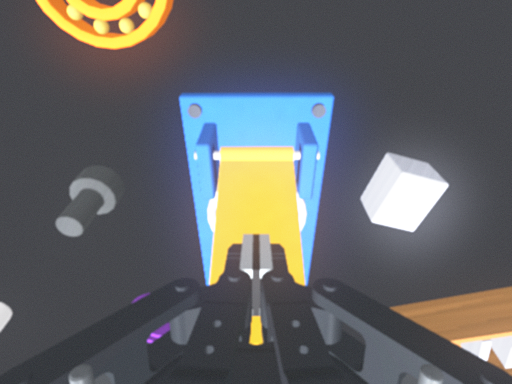

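The wrist view shows the fingertips at (257,255), centred on the tab's outer face. The tab has folded to 1.22 rad and the pin is still at about 2 mm, so I continue.

```bash
python3 - <<'E'
from bench import manip
from h import *
for th in(1.15,1.0,.85,.7,.55):
    step(th,pin=.002); f=manip.current_force(); print(th,"Fu,Fw,Fz",(f@U).round(1),(f@W).round(1),f[2].round(1))
look("w3")
for th in(.42,.3,.2):
    step(th,pin=.002); f=manip.current_force(); print(th,"Fu,Fw,Fz",(f@U).round(1),(f@W).round(1),f[2].round(1))
look("w4"); print(manip.current_time())
E
```

```text
1.15 Fu,Fw,Fz -0.4 0.2 0.3
1.0 Fu,Fw,Fz 0.5 0.7 0.4
0.85 Fu,Fw,Fz -0.2 -0.7 -0.2
0.7 Fu,Fw,Fz -1.6 0.7 -0.3
0.55 Fu,Fw,Fz -0.7 1.0 0.2
theta 0.552 pin 0.0013 n [-0.524 -0.     0.852] pts 13849 zmax 0.103 umax 0.03
0.42 Fu,Fw,Fz 0.3 0.9 1.7
0.3 Fu,Fw,Fz -0.2 0.6 1.6
0.2 Fu,Fw,Fz 0.3 0.4 2.0
theta 0.197 pin -0.0023 n [-0.196 -0.001  0.981] pts 15356 zmax 0.062 umax 0.023
9.125
```

View pics/w4.png

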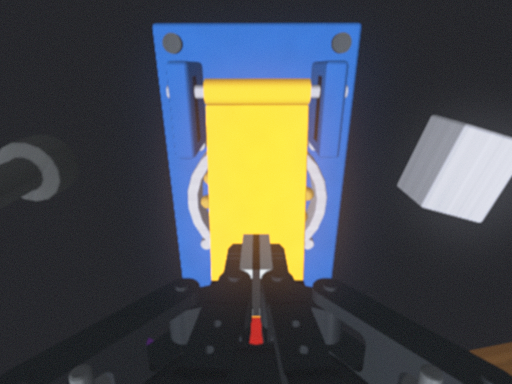

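The tab is at 0.2 rad with the pin still back. The fingertips at (257,250) sit behind the ridge and the red lip is ahead at (257,330). Next I press it flat, then push in small steps, watching the force.

```bash
python3 - <<'E'
from bench import manip
from h import *
def F(): f=manip.current_force(); return (f@U).round(1),(f@W).round(1),f[2].round(1)
step(.1,pin=.001); print(F())
z=.0400
manip.move_l(tip(.011,z,0),rot(0),.04)
while F()[2]<4 and z>.0375: z-=.0005; manip.move_l(tip(.011,z,0),rot(0),.03)
manip.dwell(.2); print("flat z",z,F()); look("w5")
u=.011
while u<.052:
    u+=.003; manip.move_l(tip(u,z,0),rot(0),.04); f=F(); print(round(u,3),f)
    if f[0]<-12 or f[2]>25: break
look("w6"); print(manip.current_time(),manip.current_ee_pos())
E
```

```text
(np.float64(0.6), np.float64(0.1), np.float64(0.9))
flat z 0.039 (np.float64(-2.3), np.float64(0.3), np.float64(5.3))
theta -0.018 pin nan n [0.018 0.    1.   ] pts 14629 zmax 0.044 umax 0.047
0.014 (np.float64(-2.7), np.float64(0.6), np.float64(6.5))
0.017 (np.float64(-1.8), np.float64(0.2), np.float64(6.0))
0.02 (np.float64(-2.5), np.float64(0.4), np.float64(5.9))
0.023 (np.float64(-2.9), np.float64(0.6), np.float64(5.9))
0.026 (np.float64(-2.6), np.float64(0.8), np.float64(5.7))
0.029 (np.float64(-2.3), np.float64(0.6), np.float64(6.0))
0.032 (np.float64(-2.1), np.float64(1.1), np.float64(6.2))
0.035 (np.float64(-2.0), np.float64(0.1), np.float64(5.2))
0.038 (np.float64(-1.6), np.float64(-0.1), np.float64(5.5))
0.041 (np.float64(-1.8), np.float64(-0.1), np.float64(5.6))
0.044 (np.float64(-2.5), np.float64(1.2), np.float64(5.8))
0.047 (np.float64(-13.9), np.float64(-0.1), np.float64(7.0))
theta -0.022 pin nan n [0.022 0.001 1.   ] pts 17945 zmax 0.044 umax 0.045
13.6167 [ 0.65557923 -0.06218389  0.03792125]
```

View pics/w6.png

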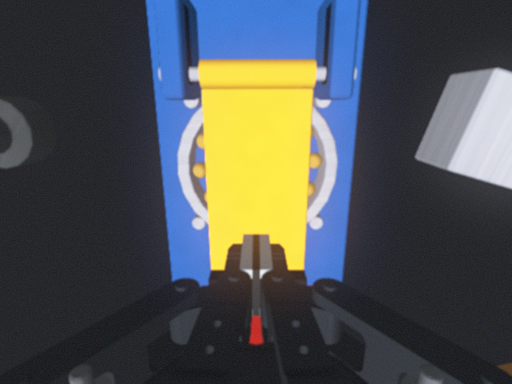

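The finger drag hit the front stop at 13.9 N. In the picture the hinge pin (row 73) is about 25 px, or 11 mm, from the cheek front ends (row 98), which is the home position. I retreat now and check.

```bash
python3 - <<'E'
from bench import manip
from h import *
manip.move_l(tip(.0445,.0405,0),rot(0),.03)
manip.move_l(tip(.043,.070,0),rot(0),.06)
manip.move_l(tip(.02,.20,0),rot(0),.15)
manip.move_l(tip(-.06,.24,0),rot(0),.2)
manip.dwell(.2); look("w7")
im,d=manip.grab_frame("scene"); z=np.load("pics/scene0.npz"); cv2.imwrite("pics/s7.png",cv2.resize(im[150:300,160:340,::-1],None,fx=4,fy=4))
w=cv2.imread("pics/w7.png"); s=cv2.resize(im[160:280,190:330,::-1],(448,384)); cv2.imwrite("pics/both.png",cv2.resize(np.hstack([w,s]),(800,320)))
print([(r["at"],r["confidence"]) for r in manip.look_for("scene","tab_ridge")][:2],manip.current_force(),manip.current_time())
E
```

```text
few 5
[([0.6183, -0.0542, 0.0421], 0.69)] [ 0.41712688 -0.76757668 -0.4490043 ] 16.4917
```

View pics/both.png

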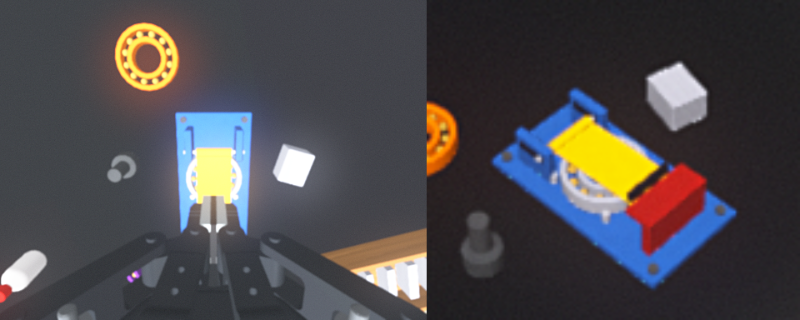

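The tab lies flat with its edge under the red lip, and the ridge sits just short of the lip at (650,185) in the right half. I make one numeric check of the slide before handing in.

```bash
python3 - <<'E'
from bench import manip
from h import *
for c in("scene","wrist"):
    K=manip.get_calibration(c); im,d=manip.grab_frame(c); P=cloud(im,d,K["camera_matrix"],K["R"],K["t"])
    q=P[masks(im)["yellow"]&(d>0)] if c=="scene" else P[(cv2.cvtColor(im,cv2.COLOR_RGB2HSV)[...,0]//8==3)&(im[...,2]<120)&(im[...,0]>150)]
    q=np.c_[(q-C)@U,(q-C)@W,q[:,2]]; q=q[(abs(q[:,0])<.11)&(abs(q[:,1])<.022)&(q[:,2]>.03)&(q[:,2]<.06)]
    if len(q): print(c,len(q),np.percentile(q,[1,50,99],axis=0).round(4).tolist(),"slope",np.polyfit(q[:,0],q[:,2],1))
E
```

```text
scene 515 [[-0.0537, -0.0213, 0.0369], [-0.0083, -0.0005, 0.0416], [0.037, 0.0217, 0.0456]] slope [0.04025874 0.04174377]
```

```bash
python3 -c "
from bench import manip
print(manip.sign_off())"
```

```text
the job is handed in; nothing more can be done
None
```

The tab is folded flat over the bearing and pushed home to its stop under the red lip. The arm is clear, no contact with anything else was seen, and the job is handed in; the verdict was not shown to me.

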